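# Wind and set the countertop timer in a sweet shop

## Robot

A 7-joint arm with a two-finger parallel gripper is mounted at the origin on the work surface. World frame = base frame: x ahead of the robot, y to its left, z up, the work surface at z = 0. Lengths are in m, angles in rad, forces in N, time in s.
With the tool pointing down it reaches from about 0.4 to 0.85 m from the base axis. Payload 4.5 kg.
Tool frame: the origin (TCP) lies between the finger pads, 19 mm behind the fingertips; this is the grasp point; z points along the fingers, y is the line along which they close (so a half turn about z gives the same grasp; the last joint's range is limited). The gripper opens to 88 mm and grips with 3 to 60 N. Pads are 18 mm wide; open, the fingers measure 123 mm over their backs; the gripper's body (75 mm by 187 mm) begins 45 mm behind the grasp point.
Start: joints at [-1.081, 0.689, -0.195, 1.565, 0.157, 0.902, -0.215], TCP at [0.275, 0.561, 0.257] pointing down, gripper open.
Joint ranges: [-3.01, 3.01], [-0.46, 2.08], [-1.47, 1.51], [0.13, 2.56], [-1, 4.14], [0.04, 2.09], [-2.66, 2.66]. Speed limits (rad/s): [2.57, 2.57, 3.14, 3.14, 3.14, 3.14, 3.14].

## Interface

Orientations are given as a unit quaternion [x, y, z, w].
In Python, from plant import * gives the robot as it stands.
- The arm moves only by the tool send_rows, never from a script. Its argument "targets" is a list of rows, each a list of 2 entries, a list of its own where there are three numbers: the shift along the tool's x, y, z in units of 0.3 m (1.0 is 0.3 m), then the turn, a rotation vector about the tool's x, y, z in units of pi rad (1.0 is pi rad). A call has 1 to 12 rows; each row is the pose to reach, as a shift and turn from the pose commanded when the call began, along the tool's axes at that moment, turning the shorter way round; what a row does not reach only later rows make up. A row lasts 1/8 s, in which the tool goes at most 62.5 mm and 10.7 degrees, less where a joint would pass 70% of its speed; a pose out of reach is approached as far as the arm can. A call with a number of a shift or a turn outside -1 to 1 is refused whole. A call with a gripper value outside its range is refused whole. "fingers" is the opening, from 0 (shut) to 1 (fully open), set as the call begins (left out, the last holds). The fingers move at their own pace and stop on an object; "newtons" is the grip in N (left out, the last holds). Time passes only in rows, so rows that repeat a pose let the fingers close. It gives the time, the measured TCP pose, the force, the opening and the grip force at its end, in the units of the state.
- get_state(): the state, without advancing time (a new reading comes with each control period).
- snapshot(name): name is "side" or "top" or "wrist"; returns a dict with "img" (480x640x3 uint8, blue, green, red), "fx", "fy", "cx", "cy" (pixels), "cam_to_world" (4x4, takes a point from camera to world coordinates); the wrist camera has in their place "T_tool_cam" (4x4, takes a point from camera to tool coordinates, whose origin is the TCP and whose axes are the flange's). Camera axes: x right, y down, z forward; pixel columns grow to the right and rows downward; lengths in m; the calibration is good to about 2 mm. The wrist camera is an equidistant fisheye: a pixel r from the principal point sees the ray r / f radians off the axis. A picture is of the moment at which its call begins: read the wrist's pose just before it. There is no depth.
- finish_job(): hands the job in; it is judged then, once.
The state is a dict: "clock": time; "q": joint angles; "qd": joint speeds; "joint_torque": joint torques, N m; "tool_pos": TCP position; "eef_rot": TCP orientation; "contact_force": force on the tool from outside, world axes, zero at the start; "moment": the same for the moment, N m; "opening": opening from 0.0 (shut) to 1.0 (fully open); "finger_force": force on a finger pad.
Only numpy, scipy, OpenCV 4.12 (cv2) and the standard library are available. Lean on these libraries where they do the work, as an engineer would, in place of code of your own. Each camera call takes 0.05 s, during which the arm holds its last target. There are 200 camera calls.

## Task

Wind up the mechanical timer standing on the counter: turn its knob clockwise (seen from above) all the way to its stop, then turn it back until the knob's pointer points at the steel tab on the rim, and let go. The timer is light and its knob is stiff, so press down on it while you turn: it must not spin round, wander off or tip, and the tab stays where it is. Leave the other things on the counter alone.

Things in the scene. Friction and masses are not known exactly. Their poses are not given: they have to be found in the camera images.
- timer: free-standing round timer, 0.31 to 0.41 kg: white drum 116 mm across, top 50 mm above the counter, on four rubber feet 40 mm off its axis; black knob on top. Origin: centre of its underside; z up; -x points to its front (black plate on the drum's side). Unpressed it spins with the knob (feet hold only 0.05 to 0.12 N m); pressed down with 12 to 20 N it stays put.
- knob (a joint): angle of the knob on the drum, rad: 0 with the pointer at the timer's front, growing clockwise seen from above; hard stops at 0 and 2.62 (first and last of the 7 black dial ticks). Friction 0.19 N m, no greater when pressed; stays where it is left. Starts at 0.05 to 0.5; one grasp hardly covers the whole turn: regrasp.
- tab (a joint): angle of the tab on the drum, counted as for the knob (the pointer points at the tab when both joints read the same), 1.1 to 1.9 rad. Friction holds it (0.12 N m); leave it.
- knob_grip (a point): on the knob's axis, 79 mm above the counter. The knob: round skirt 84 mm across, upper face 60 mm above the counter, and fixed on it an upright grip bar 56 mm long, 16 mm wide, its top 94 mm above the counter. Fingers straddling the bar can rest their tips on the skirt (this point is then the TCP) and press the timer down there. Its -x axis points along the bar, the pointer's way.
- pointer (a point): where the pointer points: 48 mm from the knob's axis, 6 mm outside the skirt's edge, 56 mm above the counter. The pointer is the narrow beak 8 mm wide and 20 mm above the drum at one end of the grip bar, reaching nearly to the skirt's edge, with a white line along it and the bar.
- tab_tip (a point): the inner end region of the tab, on top, 48 mm from the knob's axis. The tab is a small bent steel clip, 12 mm wide, lying over the drum's rim from 45 to 74 mm off the axis; its top is 56 mm above the counter.
- timer_front (a point): middle of the black plate on the drum's side, 58 mm from the axis, 30 mm above the counter.
- honey_jar: bystander: closed jar of honey 80 mm across, 120 mm tall; origin under its centre.
- round_tin: bystander: round lidded tin 116 mm across, 66 mm tall; origin under its centre.
- gift_box: bystander: open red gift box 120 x 200 mm, 50 mm tall, beyond the timer; origin under its centre.
Not all that is in view belongs to the job. What is shaped like the timer but pink or purple is not meant.

How it is judged:
On the way:
1. the knob is turned clockwise to its stop (within 0.1 rad) (value of joint knob above 2.52 rad), for 0.1 s.
At the end, for the whole second after the job is handed in: after winding to the stop, the pointer points at the tab (points within 6.5 mm, about 8 degrees); the timer stands flat and still within 15 mm of its start, its front and tab within 18 mm of theirs (not spun over 15 degrees); jar, tin and box within 30 mm of theirs (horizontal distance between pointer and tab_tip below 0.0065 m and distance of timer from where it was at the start of the episode below 0.015 m and distance of each of timer_front, tab_tip from where it was at the start of the episode below 0.018 m and angle between timer's own z axis and vertical below 0.05 rad and linear speed of timer below 0.02 m/s and distance of each of honey_jar, round_tin, gift_box from where it was at the start of the episode below 0.03 m); the robot touches nothing.
It fails at once if the timer spun, wandered or was carried off (its front moved over 35 mm) (distance of timer_front from where it was at the start of the episode above 0.035 m).
It fails at once if the timer was tipped over 0.25 rad (angle between timer's own z axis and vertical above 0.25 rad).
It fails at once if a bystander was moved more than 40 mm (distance of any of honey_jar, round_tin, gift_box from where it was at the start of the episode above 0.04 m).
It also fails if it takes over 58 s, if anything falls off the work surface, if the arm or the gripper's body presses on something with over 40 N, if the wrist force passes 120 N, or if a joint passes its speed limit or range.

## Working session

There is one attempt and no reset: what is moved stays moved. The work goes in short steps, Python scripts to look and compute and a tool call to move; the robot and the scene stay as the last step left them, time stands still between calls to the robot, and variables do not carry over. Pictures are saved under pics/ and viewed, at most 10 in all, crops included, and the job is handed in when it is done.

Besides the shell and the picture viewer there is one more tool, called as name([rows], argument=value, ...), one row to a line, values as JSON. send_rows: Moves the arm, as the interface text tells. Its arguments: {"type":"object","properties":{"targets":{"type":"array"},"fingers":{"type":"number"},"newtons":{"type":"number"}},"required":["targets"]}

```bash
mkdir -p pics
python3 - <<'E'
from plant import *
import cv2,pickle,numpy as np
d={n:snapshot(n) for n in("side","top")}
for n in d: cv2.imwrite(f"pics/{n}0.png",d[n]["img"]); print(n,d[n]["fx"],d[n]["cx"],d[n]["cy"],np.round(d[n]["cam_to_world"],3).tolist())
pickle.dump(d,open("d0.pkl","wb")); s=get_state();print(s)
E
```

```text
side 527.8710554015574 319.7918926401412 236.7245721573369 [[0.922, -0.235, 0.308, 0.106], [-0.388, -0.567, 0.727, -0.995], [0.004, -0.79, -0.614, 0.905], [0.0, 0.0, 0.0, 1.0]]
top 459.16371518327077 323.0229632638504 244.28677774042984 [[0.005, -0.999, 0.048, 0.427], [-1.0, -0.005, 0.002, -0.019], [-0.002, -0.048, -0.999, 1.281], [0.0, 0.0, 0.0, 1.0]]
{'clock': 0.1, 'q': array([-1.08120016,  0.6899046 , -0.19448637,  1.56620669,  0.15731558,
        0.90246417, -0.21509578]), 'qd': array([-9.61701035e-05, -1.43843297e-03,  3.48008355e-04, -3.38138870e-03,
       -1.16473470e-03, -4.27398191e-04,  5.75108440e-04]), 'joint_torque': array([-4.69127655e-03, -5.28497779e+01, -1.27163865e+00, -1.53840923e+01,
       -5.24606032e-02,  1.92992862e-03,  6.35222955e-05]), 'tool_pos': array([0.27494039, 0.56070979, 0.25669542]), 'eef_rot': array([ 2.25901125e-01,  9.74149910e-01, -7.89105341e-04, -1.09703761e-04]), 'contact_force': array([0.79288684, 0.84787686, 0.37335691]), 'moment': array([ 0.02143865,  0.04194688, -0.02832272]), 'finger_force': 0.0, 'opening': 1.0025955123045382}
```

View pics/top0.png

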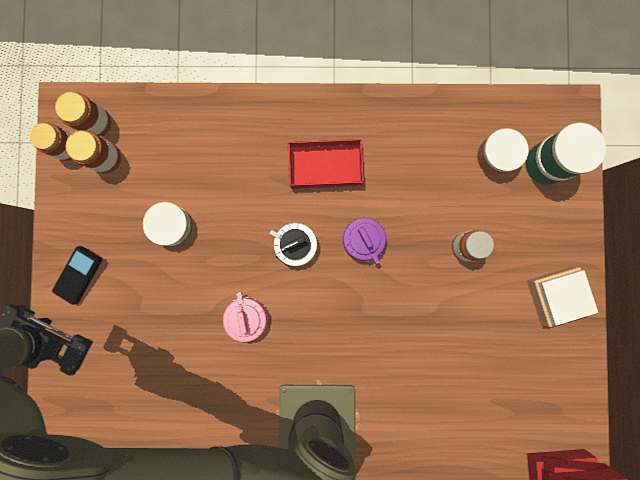

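View pics/side0.png

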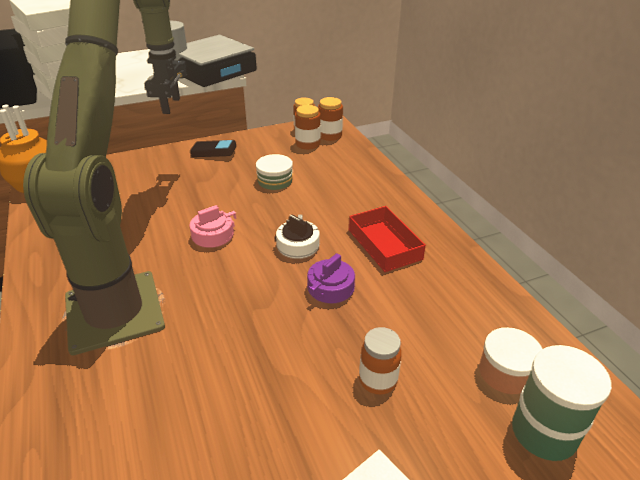

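Three timers are in the top view: white with a black knob (295,245), pink (244,318) and purple (365,240). The white one fits the description, so I'll confirm it in an enlarged crop.

Run:
```python
import cv2,pickle,numpy as np
d=pickle.load(open("d0.pkl","rb"))
a=cv2.resize(d["top"]["img"][215:275,265:325],(600,600),interpolation=cv2.INTER_CUBIC)
cv2.imwrite("pics/c1.png",a)
open("h.py","w").write('''
import numpy as np
def pix(s,u,v,z):
    T=np.array(s["cam_to_world"]);r=T[:3,:3]@[(u-s["cx"])/s["fx"],(v-s["cy"])/s["fy"],1]
    return T[:3,3]+r*(z-T[2,3])/r[2]
def proj(s,p):
    T=np.array(s["cam_to_world"]);c=T[:3,:3].T@(np.array(p)-T[:3,3])
    return s["cx"]+s["fx"]*c[0]/c[2], s["cy"]+s["fy"]*c[1]/c[2]
''')
from h import *
for p in [(295,245),(244,318),(365,240)]: print(pix(d["top"],*p,0.05))
```

```text
[0.48368584 0.05928268 0.05      ]
[0.28830806 0.19370368 0.05      ]
[ 0.49801187 -0.12858801  0.05      ]
```

View pics/c1.png

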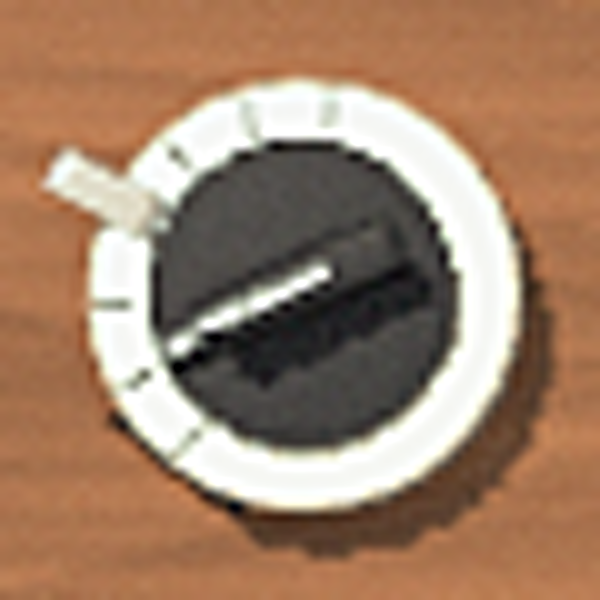

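The crop shows the white drum centred at (305,295) in crop pixels. The first tick (front) is at (185,447), the last at (330,112), the pointer end at (170,348) and the tab at about (105,195). That gives knob ≈0.43 and tab ≈1.37 rad, and the ticks span 2.61 rad, which matches the given 2.62.

```bash
cat >> h.py <<'E'
from scipy.spatial.transform import Rotation as R
def cmd(s,p,yaw):
    "shift and turn in command units to tool-down pose with tool x at yaw (deg)"
    r=R.from_quat(s["eef_rot"]); y=np.radians(yaw)/2
    g=R.from_quat([np.cos(y),np.sin(y),0,0])
    return np.round(r.inv().apply(np.array(p)-s["tool_pos"])/.3,3), np.round((r.inv()*g).as_rotvec()/np.pi,4)
E
python3 - <<'E'
from plant import *
from h import *
import pickle
d=pickle.load(open("d0.pkl","rb")); c=pix(d["top"],295.05,244.05,.05); print(c)
s=get_state(); print(cmd(s,[*c[:2],.22],117))
E
```

```text
[0.4862396  0.05916812 0.05      ]
(array([-1.368, -1.191,  0.124]), array([-5.000e-04,  2.000e-04,  2.049e-01]))
```

send_rows([
  [[-0.68,-0.6,0.0],[0,0,0.1]],
  [[-0.68,-0.6,0.0],[0,0,0.1]],
  [[-0.68,-0.6,0.0],[0,0,0.1]],
  [[-0.68,-0.6,0.0],[0,0,0.1]],
  [[-0.68,-0.6,0.0],[0,0,0.1]],
  [[-0.68,-0.6,0.0],[0,0,0.1]],
], fingers=0.5)

```text
clock: 0.85
tool_pos: [0.3797, 0.3079, 0.2573]
eef_rot: [0.377, 0.926, -0.001, 0.0]
contact_force: [0.6, 0.4, 0.0]
opening: 0.499
finger_force: 0.0
```

Run:
```python
from plant import *
from h import *
s=get_state(); print(s["q"],s["tool_pos"],cmd(s,[.4862,.0592,.22],117))
```

```text
[-0.68444156  0.51435454 -0.1403905   1.9674      0.1123693   0.66808341
 -0.09839565] [0.37973597 0.30794014 0.2573094 ] (array([-0.833, -0.345,  0.125]), array([-0.0003,  0.0002,  0.1037]))
```

send_rows([
  [[-0.833,-0.345,0.125],[0,0,0.1037]],
  [[-0.833,-0.345,0.125],[0,0,0.1037]],
  [[-0.833,-0.345,0.125],[0,0,0.1037]],
  [[-0.833,-0.345,0.125],[0,0,0.1037]],
  [[-0.833,-0.345,0.125],[0,0,0.1037]],
  [[-0.833,-0.345,0.125],[0,0,0.1037]],
  [[-0.833,-0.345,0.125],[0,0,0.1037]],
])

```text
clock: 1.72
tool_pos: [0.4861, 0.0644, 0.2199]
eef_rot: [0.519, 0.855, 0.001, -0.001]
contact_force: [0.1, 0.6, 0.5]
opening: 0.497
finger_force: 0.0
```

Run:
```python
from plant import *
from h import *
import pickle,cv2
s=get_state(); w=snapshot("wrist"); pickle.dump((s,w),open("w1.pkl","wb")); cv2.imwrite("pics/w1.png",w["img"])
print(s["q"],s["tool_pos"],cmd(s,[.4862,.0592,.22],117)); print({k:v for k,v in w.items() if k!="img"})
```

```text
[-0.16734321  0.57388853 -0.08960817  2.00779614  0.08776581  0.56319469
  0.16198469] [0.48612461 0.06444296 0.21990712] (array([-0.016, -0.008, -0.   ]), array([ 0.0002, -0.0005,  0.0024]))
{'fx': 371.64829954431775, 'fy': 371.64829954431775, 'cx': 324.09205643556385, 'cy': 235.43287744483064, 'T_tool_cam': array([[ 4.02029803e-04, -9.57297496e-01, -2.89104380e-01,
         7.54870544e-02],
       [ 9.99999686e-01,  1.87312411e-04,  7.70365271e-04,
        -5.69853938e-04],
       [-6.83315906e-04, -2.89104599e-01,  9.57297271e-01,
        -1.26593986e-01],
       [ 0.00000000e+00,  0.00000000e+00,  0.00000000e+00,
         1.00000000e+00]])}
```

View pics/w1.png

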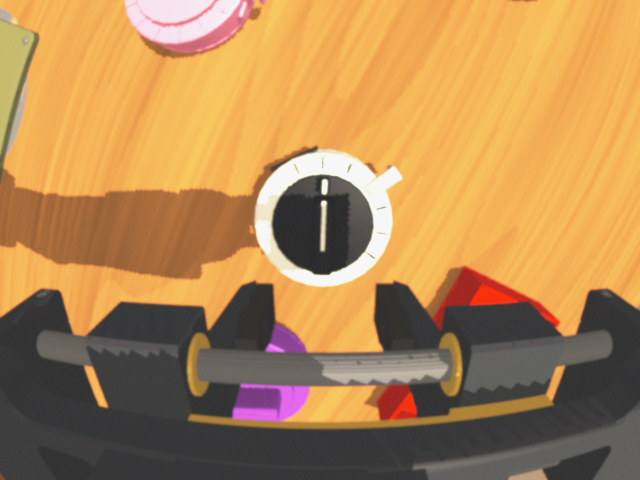

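The wrist view shows the white timer at about (324,219), its bar vertical in the picture (aligned with tool x), and the tab at the upper right, near (388,180). I'll retake it at rest and enlarge it.

```bash
cat >> h.py <<'E'
def wpix(s,w,u,v,z):
    a=np.array([(u-w["cx"])/w["fx"],(v-w["cy"])/w["fy"]]);r=np.hypot(*a)
    ray=np.array([*(a*np.sin(r)/r),np.cos(r)]);T=w["T_tool_cam"];q=R.from_quat(s["eef_rot"])
    o=q.apply(T[:3,3])+s["tool_pos"];d=q.apply(T[:3,:3]@ray)
    return o+d*(z-o[2])/d[2]
E
python3 - <<'E'
from plant import *
from h import *
import pickle,cv2
s=get_state(); w=snapshot("wrist"); pickle.dump((s,w),open("w1.pkl","wb"))
cv2.imwrite("pics/w1c.png",cv2.resize(w["img"][140:300,245:415],None,fx=3.5,fy=3.5,interpolation=cv2.INTER_CUBIC))
print(s["tool_pos"],s["qd"].round(3))
E
```

```text
[0.48603982 0.06442924 0.22001602] [-0.002 -0.003  0.006  0.004  0.003  0.001  0.004]
```

View pics/w1c.png

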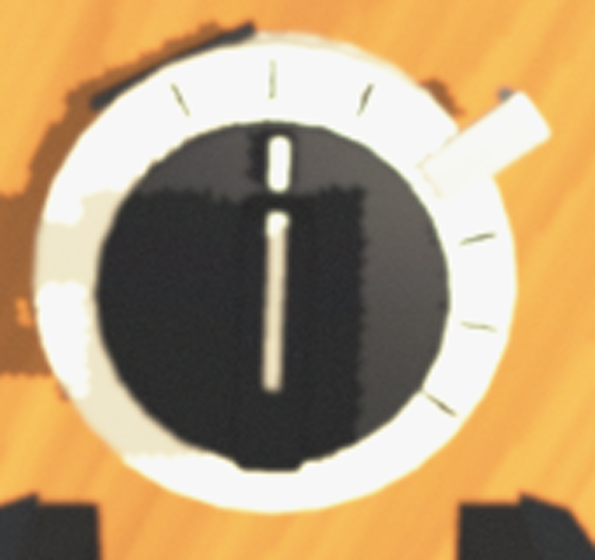

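Run:
```python
from h import *
import pickle
s,w=pickle.load(open("w1.pkl","rb"))
f=lambda x,y,z:wpix(s,w,245+(x+.5)/3.5-.5,140+(y+.5)/3.5-.5,z)[:2]
def circ(P):
    P=np.array(P);a=np.linalg.lstsq(np.c_[2*P,np.ones(len(P))],(P**2).sum(1),rcond=None)[0];return a[:2],np.sqrt(a[2]+a[:2]@a[:2])
c,r=circ([f(x,y,.06) for x,y in[(97,295),(449,295),(275,121),(150,170),(420,390),(150,418)]]);print("skirt",c,r)
T=[f(*p,.05) for p in[(181,98),(272,79),(366,99),(480,238),(478,327),(440,402)]]
ct,rt=circ(T);print("ticks",ct,rt)
y=lambda p,c:np.degrees(np.arctan2(*(p-c)[::-1]))
for t in T:print(y(t,c).round(1),end=" ")
print("tab",[y(f(*p,.056),c).round(1) for p in[(432,175),(445,172),(535,115)]],"ptr",y(f(279,140,.07),c), "bar",y(f(275,215,.094),f(271,390,.094)))
print("bar end mids",f(275,215,.094),f(271,390,.094),"pointer tip",f(279,140,.07))
```

```text
skirt [0.48583464 0.06173935] 0.040703064272643766
ticks [0.48615821 0.06201359] 0.049556720444952254
142.4 117.7 92.1 41.7 16.5 -7.6 tab [np.float64(65.5), np.float64(64.0), np.float64(63.0)] ptr 115.41523185171575 bar 116.15999830075167
bar end mids [0.47406663 0.0855243 ] [0.49020877 0.05266124] pointer tip [0.46946575 0.0961885 ]
```

Run:
```python
from plant import *
from h import *
s=get_state(); print(cmd(s,[.486,.062,.125],116.3))
```

```text
(array([-0.007, -0.004,  0.317]), array([ 0.0002, -0.0004,  0.0064]))
```

send_rows([
  [[-0.007,-0.004,0.15],[0,0,0.006]],
  [[-0.007,-0.004,0.317],[0,0,0.006]],
  [[-0.007,-0.004,0.317],[0,0,0.006]],
  [[-0.007,-0.004,0.317],[0,0,0.006]],
])

```text
clock: 2.33
tool_pos: [0.4868, 0.0601, 0.1261]
eef_rot: [0.528, 0.849, 0.001, 0.0]
contact_force: [0.3, 1.0, 0.6]
opening: 0.5
finger_force: 0.0
```

Run:
```python
from plant import *
from h import *
s=get_state(); print(s["tool_pos"],s["contact_force"],s["moment"],cmd(s,[.486,.062,.08],116.3))
```

```text
[0.48683304 0.0601277  0.12607068] [0.34323419 0.98492212 0.58020622] [-0.03189531  0.00229464 -0.02941011] (array([0.007, 0.   , 0.154]), array([ 0.0005,  0.    , -0.0005]))
```

send_rows([
  [[0.006,0,0.08],[0,0,0]],
  [[0.006,0,0.135],[0,0,0]],
  [[0.006,0,0.143],[0,0,0]],
  [[0.006,0,0.143],[0,0,0]],
])

```text
clock: 2.82
tool_pos: [0.4864, 0.061, 0.0834]
eef_rot: [0.529, 0.849, 0.001, 0.001]
contact_force: [0.3, 0.8, -0.5]
opening: 0.499
finger_force: 0.0
```

send_rows([
  [[0,0,0.007],[0,0,0]],
  [[0,0,0.014],[0,0,0]],
  [[0,0,0.014],[0,0,0]],
])

```text
clock: 3.2
tool_pos: [0.486, 0.0608, 0.079]
eef_rot: [0.529, 0.849, 0.001, 0.001]
contact_force: [-0.7, -0.5, 12.8]
opening: 0.499
finger_force: 6.7
```

send_rows([
  [[0,0,0.001],[0,0,0]],
  [[0,0,0.001],[0,0,0]],
  [[0,0,0.001],[0,0,0]],
  [[0,0,0.001],[0,0,0]],
  [[0,0,0.001],[0,0,0]],
], fingers=0, newtons=30)

```text
clock: 3.82
tool_pos: [0.4868, 0.0609, 0.079]
eef_rot: [0.529, 0.848, 0.001, 0.001]
contact_force: [-0.6, 0.6, 14.7]
opening: 0.177
finger_force: 32.3
```

Run:
```python
from plant import *
from h import *
s=get_state(); print(s["q"],s["tool_pos"],s["contact_force"],s["moment"],s["opening"],s["finger_force"])
```

```text
[-0.19862503  0.83595959 -0.03260286  2.1023927   0.12196139  0.20144598
  0.11547202] [0.4867806  0.06088061 0.07904771] [-0.56166892  0.60612414 14.73362085] [-0.03772149  0.25224498 -0.15713846] 0.17667152108062673 32.329566750486265
```

send_rows([
  [[0,0,0],[0,0,0.03]],
  [[0,0,0],[0,0,0.06]],
  [[0,0,0],[0,0,0.09]],
  [[0,0,0],[0,0,0.12]],
  [[0,0,0],[0,0,0.12]],
])

```text
clock: 4.45
tool_pos: [0.4869, 0.0609, 0.079]
eef_rot: [0.679, 0.734, 0.001, 0.001]
contact_force: [-0.0, 0.8, 15.2]
opening: 0.175
finger_force: 36.7
```

Run:
```python
from plant import *
from h import *
s=get_state(); x=R.from_quat(s["eef_rot"]).apply([1,0,0]);print(np.degrees(np.arctan2(x[1],x[0])),s["q"],s["tool_pos"],s["contact_force"],s["moment"],s["opening"],s["finger_force"])
```

```text
94.468210239825 [-0.22806776  0.83758715  0.01555473  2.10371372 -0.0579042   0.19700522
 -0.0829281 ] [0.48686439 0.06090744 0.07903407] [-1.07786714e-02  8.24738723e-01  1.52151975e+01] [-0.00662586  0.30736728 -0.17063401] 0.17537782011316877 36.70611733754413
```

send_rows([
  [[0,0,0],[0,0,0.03]],
  [[0,0,0],[0,0,0.06]],
  [[0,0,0],[0,0,0.09]],
  [[0,0,0],[0,0,0.12]],
  [[0,0,0],[0,0,0.15]],
  [[0,0,0],[0,0,0.18]],
  [[0,0,0],[0,0,0.18]],
])

```text
clock: 5.32
tool_pos: [0.487, 0.0609, 0.079]
eef_rot: [0.857, 0.515, 0.002, 0.001]
contact_force: [0.8, 0.3, 14.6]
opening: 0.178
finger_force: 36.8
```

```bash
cat > st.py <<'E'
from plant import *
from h import *
import sys,cv2,pickle
s=get_state(); x=R.from_quat(s["eef_rot"]).apply([1,0,0]);print(np.degrees(np.arctan2(x[1],x[0])),s["q"].round(3),s["tool_pos"].round(4),s["contact_force"].round(2),s["moment"].round(2),s["opening"],s["finger_force"])
if len(sys.argv)>1:
    w=snapshot("wrist"); pickle.dump((s,w),open(sys.argv[1]+".pkl","wb")); cv2.imwrite(f"pics/{sys.argv[1]}.png",w["img"])
E
python3 st.py w2
```

```text
62.06151517022105 [-0.271  0.842  0.087  2.106 -0.328  0.202 -0.38 ] [0.487  0.0609 0.079 ] [ 0.84  0.35 14.58] [ 0.04  0.29 -0.06] 0.17780722756542247 36.780147940444294
```

View pics/w2.png

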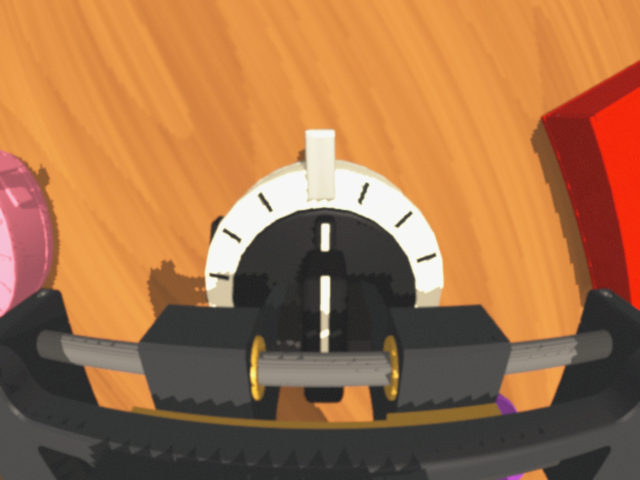

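The view shows the pointer line at column 325 and the tab at 320, so the pointer is almost at the tab. The timer has not spun, so I continue to the stop.

send_rows([
  [[0,0,0],[0,0,0.03]],
  [[0,0,0],[0,0,0.06]],
  [[0,0,0],[0,0,0.09]],
  [[0,0,0],[0,0,0.12]],
  [[0,0,0],[0,0,0.15]],
  [[0,0,0],[0,0,0.18]],
  [[0,0,0],[0,0,0.21]],
  [[0,0,0],[0,0,0.24]],
  [[0,0,0],[0,0,0.24]],
])

```text
clock: 6.5
tool_pos: [0.4872, 0.0607, 0.0791]
eef_rot: [0.986, 0.164, 0.002, 0.0]
contact_force: [0.5, 0.2, 15.0]
opening: 0.176
finger_force: 36.8
```

```bash
python3 st.py
```

```text
18.855911296056913 [-0.337  0.853  0.197  2.109 -0.68   0.236 -0.782] [0.4872 0.0607 0.0791] [ 0.51  0.19 15.02] [-0.03  0.25 -0.13] 0.17626830700754292 36.827986248827074
```

send_rows([
  [[0,0,0],[0,0,0.03]],
  [[0,0,0],[0,0,0.06]],
  [[0,0,0],[0,0,0.09]],
  [[0,0,0],[0,0,0.12]],
  [[0,0,0],[0,0,0.135]],
  [[0,0,0],[0,0,0.135]],
])

```text
clock: 7.25
tool_pos: [0.4872, 0.0606, 0.079]
eef_rot: [0.999, -0.047, 0.002, -0.0]
contact_force: [0.6, 1.0, 15.2]
opening: 0.175
finger_force: 36.8
```

```bash
python3 st.py
```

```text
-5.400526644517131 [-0.382  0.865  0.275  2.111 -0.866  0.274 -1.02 ] [0.4872 0.0606 0.079 ] [ 0.59  0.99 15.2 ] [-0.04  0.25  0.03] 0.1754944741704977 36.76507054071408
```

send_rows([
  [[0,0,0],[0,0,0.008]],
  [[0,0,0],[0,0,0.014]],
  [[0,0,0],[0,0,0.014]],
])

```text
clock: 7.62
tool_pos: [0.4871, 0.0605, 0.079]
eef_rot: [0.998, -0.068, 0.002, -0.0]
contact_force: [0.9, -0.5, 15.3]
opening: 0.177
finger_force: 37.1
```

```bash
python3 st.py w3
```

```text
-7.842457975851694 [-0.387  0.866  0.283  2.111 -0.881  0.278 -1.047] [0.4871 0.0605 0.079 ] [ 0.88 -0.54 15.32] [-0.11  0.22  0.32] 0.1768320758215171 37.07183390695718
```

View pics/w3.png

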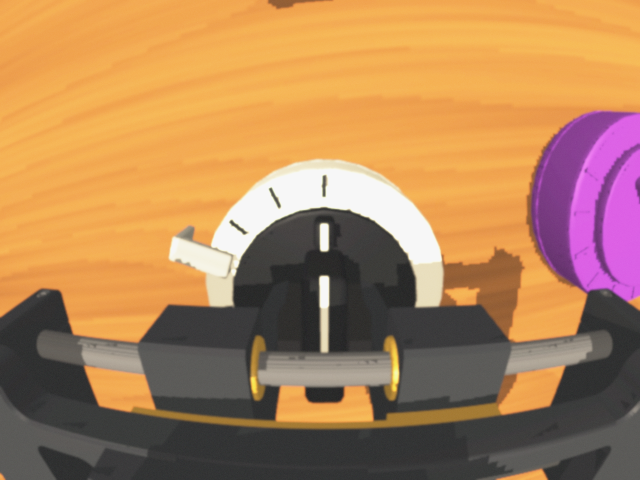

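The view shows the pointer at column 324, exactly on the last tick at (324,186). The twisting moment has also jumped to 0.32 N m, so the knob is at its stop. Next I compute the tab's yaw from the w2 and w3 images.

Run:
```python
from h import *
import pickle
for n,pts,ptr,tick in[("w2",[(320,197),(320,165)],(325,225),None),("w3",[(233,266),(205,254)],(324,225),(324,186))]:
    s,w=pickle.load(open(n+".pkl","rb"))
    for c in([.4865,.0615],s["tool_pos"][:2]):
        y=lambda p:np.degrees(np.arctan2(*(p[:2]-c)[::-1])).round(1)
        print(n,[y(wpix(s,w,*p,.056)) for p in pts],"ptr",y(wpix(s,w,*ptr,.07)),[np.linalg.norm(wpix(s,w,*p,.056)[:2]-c).round(4) for p in pts])
```

```text
w2 [np.float64(64.2), np.float64(63.7)] ptr 61.7 [np.float64(0.0458), np.float64(0.059)]
w2 [np.float64(65.2), np.float64(64.5)] ptr 62.8 [np.float64(0.0461), np.float64(0.0593)]
w3 [np.float64(60.9), np.float64(60.4)] ptr -8.6 [np.float64(0.0426), np.float64(0.0563)]
w3 [np.float64(62.3), np.float64(61.4)] ptr -7.3 [np.float64(0.0432), np.float64(0.0568)]
```

send_rows([
  [[0,0,0],[0,0,-0.03]],
  [[0,0,0],[0,0,-0.065]],
  [[0,0,0],[0,0,-0.1]],
  [[0,0,0],[0,0,-0.135]],
  [[0,0,0],[0,0,-0.17]],
  [[0,0,0],[0,0,-0.205]],
  [[0,0,0],[0,0,-0.24]],
  [[0,0,0],[0,0,-0.275]],
  [[0,0,0],[0,0,-0.31]],
  [[0,0,0],[0,0,-0.345]],
  [[0,0,0],[0,0,-0.375]],
  [[0,0,0],[0,0,-0.375]],
])

```text
clock: 9.18
tool_pos: [0.4871, 0.0609, 0.079]
eef_rot: [0.868, 0.497, 0.002, 0.001]
contact_force: [0.0, -1.1, 14.4]
opening: 0.179
finger_force: 36.7
```

```bash
python3 st.py
```

```text
59.66023207614675 [-0.274  0.842  0.092  2.106 -0.348  0.203 -0.401] [0.4871 0.0609 0.079 ] [ 0.   -1.11 14.36] [-0.11  0.29  0.1 ] 0.1787054687434306 36.72759434004547
```

send_rows([
  [[0,0,0],[0,0,-0.018]],
  [[0,0,0],[0,0,-0.018]],
  [[0,0,0],[0,0,-0.018]],
])

```text
clock: 9.55
tool_pos: [0.487, 0.0609, 0.079]
eef_rot: [0.853, 0.521, 0.002, 0.001]
contact_force: [-0.0, 0.6, 15.1]
opening: 0.175
finger_force: 36.8
```

```bash
python3 st.py w4
python3 - <<'E'
import cv2
cv2.imwrite("pics/w4c.png",cv2.resize(cv2.imread("pics/w4.png")[110:310,190:460],None,fx=2.9,fy=2.9,interpolation=cv2.INTER_CUBIC))
E
```

```text
62.84362573251411 [-0.27   0.842  0.085  2.106 -0.322  0.202 -0.372] [0.487  0.0609 0.079 ] [-0.    0.57 15.1 ] [-0.08  0.23  0.03] 0.17549598261632013 36.75168405941804
```

View pics/w4c.png

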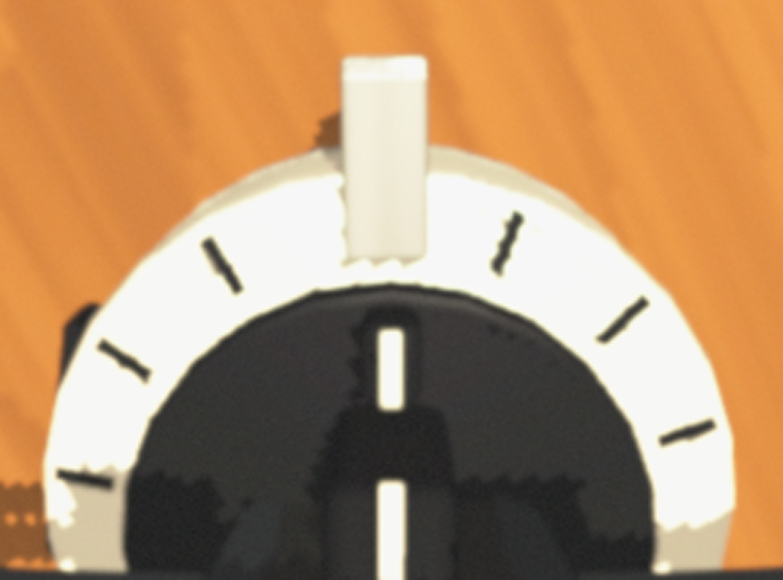

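The pointer line is at column 391 and the tab's middle at about 387 in the crop, which is about 0.5 mm apart. I release the knob and lift.

send_rows([
  [[0,0,0],[0,0,0]],
  [[0,0,0],[0,0,0]],
  [[0,0,0],[0,0,0]],
  [[0,0,0],[0,0,0]],
], fingers=0.45)

```text
clock: 10.1
tool_pos: [0.4903, 0.0595, 0.0793]
eef_rot: [0.854, 0.52, 0.004, 0.003]
contact_force: [4.7, -2.2, 11.7]
opening: 0.446
finger_force: 5.8
```

send_rows([
  [[0,0,-0.02],[0,0,0]],
  [[0,0,-0.1],[0,0,0]],
  [[0,0,-0.25],[0,0,0]],
  [[0,0,-0.4],[0,0,0]],
  [[0,0,-0.48],[0,0,0]],
  [[0,0,-0.48],[0,0,0]],
  [[0,0,-0.48],[0,0,0]],
])

```text
clock: 10.98
tool_pos: [0.4846, 0.061, 0.2207]
eef_rot: [0.853, 0.522, -0.001, -0.001]
contact_force: [0.6, 0.3, -0.4]
opening: 0.451
finger_force: 0.0
```

```bash
python3 st.py w5
python3 - <<'E'
import cv2
cv2.imwrite("pics/w5c.png",cv2.resize(cv2.imread("pics/w5.png")[140:300,245:415],None,fx=3.5,fy=3.5,interpolation=cv2.INTER_CUBIC))
E
```

```text
62.88813252712564 [-0.373  0.586  0.244  2.021 -0.253  0.564 -0.426] [0.4846 0.061  0.2207] [ 0.56  0.3  -0.39] [-0.04  0.15  0.01] 0.4513200465469028 0.0
```

View pics/w5c.png

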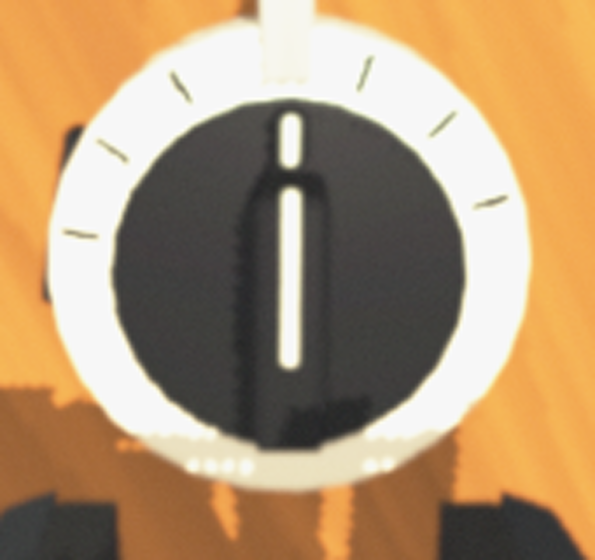

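The pointer line (290) still meets the tab's middle (287). A last check of the timer's position follows.

Run:
```python
from h import *
import pickle
s,w=pickle.load(open("w5.pkl","rb"))
f=lambda x,y,z:wpix(s,w,245+(x+.5)/3.5-.5,140+(y+.5)/3.5-.5,z)[:2]
c=(f(112,272,.06)+f(466,272,.06)+f(289,98,.06)+f(289,449,.06))/4
y=lambda p:np.degrees(np.arctan2(*(p-c)[::-1])).round(1)
print(c,"tab",y(f(287,60,.056)),"ptr",y(f(290,115,.07)),"ticks",[y(f(*p,.05)) for p in[(81,235),(113,149),(182,87),(365,73),(443,124),(490,202)]])
```

```text
[0.48683868 0.06226581] tab 63.5 ptr 62.8 ticks [np.float64(144.3), np.float64(118.6), np.float64(93.1), np.float64(42.0), np.float64(16.4), np.float64(-9.0)]
```

The timer has moved about 1 mm and hardly rotated, so I hand it in.

```bash
python3 -c "
from plant import *
print(finish_job())"
```

```text
the job is handed in; nothing more can be done
None
```

I wound the timer to its stop, turned the knob back until its pointer was within about 1° of the tab, released it and handed the job in; the timer shifted about 1 mm, and no verdict came back.

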